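# Slide the control board home and latch it

### The job

Push the circuit board along its rails into the steel chassis, away from the open mouth, until it drops into its locating notches, without lifting it. Then push the swing latch round by its knob until it lies across the corner of the board, up against its stop. Leave the other things on the bench where they are.

Things in the scene. Friction and masses are not known exactly. Their poses are not given: they have to be found in the camera images.
- chassis: Fixed open-topped steel frame, 300 mm long (x) by 200 wide (y), open at its mouth (-x end, towards the robot), 53 mm high end wall at x = +153. Origin: underside, middle; x runs from mouth to end wall, z up. Side walls and flanges reach z = 37 mm, |y| = 100. Two rails along x from -142 to the end wall at |y| 45 to 70, tops at z = 30 mm; between them a 90 mm gap, floor at z = 3.
- board: Loose circuit board on an aluminium carrier, 150 x 150 mm, 0.4 to 0.85 kg, parts on top up to 37 mm above its origin, plate top 13 mm. Origin: middle, level with the undersides of its four feet; axes as the chassis's. It rides on the rails (origin 30 mm above the table), 1.5 mm side play, starting 55 to 90 mm short of home. Not to be lifted.
- lip (a point): Middle of the outer face (facing -x) of the board's push lip: an upright plate 40 mm wide, 4 mm thick, in the middle of the board's mouth-side edge, at board x = -75, from 0 to 36 mm above the board's origin; this point is 18 mm above it. Push here along chassis +x; the rails are smooth: sliding takes about 1 to 3 N.
- seat (a point): Where the board's origin is when home: chassis x = +45 mm, y = 0, z = 23. There all four feet drop at once 7 mm into notches 18 mm long in the rails, each foot on its own lane, so nowhere else. In the notches the board has 3 mm play either way and their ends stop it. About 25 mm of rail lies beyond home: a hurried push can carry the board past.
- latch (a joint): Angle of the swing latch about its vertical pivot, rad. 0: arm points 140 degrees counter-clockwise (from above) from chassis +x; grows counter-clockwise to 2.27 (hard stop), arm along chassis -y over the board's near +y corner. Starts at 0 to 0.6, stays where left, about 1 N at the knob. Arm passes 4 mm over a board that is home, strikes one still up on the rails.
- latch_pivot (a point): The latch's pivot axis, on the +y side of the chassis: chassis x = -18 mm, y = +88, 40 mm above the table, the level of the arm's underside. The arm is steel, 12 mm wide, 5 mm thick, 45 mm long.
- latch_knob (a point): Top of the latch's upright black knob, 12 mm diameter, standing 38 mm from the pivot along the arm; it spans 45 to 75 mm above the table, this point is at 75 mm.
- relay: Bystander, loose: small pale plug-in relay on a black base, 30 x 30 mm, 45 mm tall. Origin: on its axis at the underside.
- screw_jar: Bystander, loose: small glass jar with a black cap, 48 mm across, 55 mm tall. Origin: on its axis at the underside.
- terminal_block: Bystander, loose: grey terminal block, 90 x 22 mm, 30 mm tall. Origin: on its axis at the underside.
- screwdriver: Bystander, loose: screwdriver, 180 mm long, lying flat. Origin: underside, near the middle of its length.
- meter: Bystander, loose: hand-held meter, 150 x 75 mm, 35 mm thick, lying flat. Origin: on its axis at the underside.
- mug: Bystander, loose: white mug, 76 mm across, 90 mm tall. Origin: on its axis at the underside.
- parts_tray: Bystander, loose: grey divided parts tray, 120 x 180 mm, 35 mm tall. Origin: on its axis at the underside.
Things that resemble listed ones, but are neither listed nor needed, are in the scene too. Leave any brown or purple look-alike of the board alone.

How it is judged (in metres and radians):
On the way, in this order (a step that is already met when the one before it is completed fails the run):
1. the board is down in its notches, the latch not yet closed (z of board in the frame of chassis between 0.018 and 0.0262 m and x of board in the frame of chassis between 0.04 and 0.05 m and angle between board's own z axis and vertical below 0.03 rad and value of joint latch below 1.6 rad), for 0.2 s.
2. the latch is closed over the board (z of board in the frame of chassis between 0.018 and 0.0262 m and x of board in the frame of chassis between 0.04 and 0.05 m and angle between board's own z axis and vertical below 0.03 rad and value of joint latch above 2.12 rad), for 0.2 s.
At the end, for the whole second after the job is handed in: The board rests level in its notches (origin under 26 mm above the chassis's underside, within 5 mm of home along the rails), the latch is closed to at least 2.12 of 2.27 rad, and all is still (all of step 2 and linear speed of board below 0.02 m/s and velocity of joint latch below 0.1 rad/s); the robot touches nothing.
It fails at once if the board is lifted off its rails (feet more than 10 mm above the rail tops) or tipped by more than 0.2 rad (z of board in the frame of chassis above 0.04 m or angle between board's own z axis and vertical above 0.2 rad).
It fails at once if a bystander is moved by more than 20 mm (distance of any of relay, screw_jar, terminal_block, screwdriver, meter, mug, parts_tray from where it was at the start of the episode above 0.02 m).
It also fails if it takes over 48 s, if anything falls off the work surface, if the arm or the gripper's body presses on something with over 40 N, if the wrist force passes 120 N, or if a joint passes its speed limit or range.

### The arm

A 6-joint arm with a two-finger parallel gripper is mounted at the origin on the work surface. World frame = base frame: x ahead of the robot, y to its left, z up, the work surface at z = 0. Lengths are in m, angles in degrees, forces in N, time in s.
With the tool pointing down it reaches from about 0.4 to 0.825 m from the base axis. Payload 7 kg.
Tool frame: the origin (TCP) lies on the centre line of the jaws, within the pads' length; the fingertips stand r.nose_length ahead of it and the grasp point (between the pads) lies 2 mm behind it (r.nose_length is the distance from the TCP to the fingertips, in m); z points along the fingers, y is the direction in which the jaws open and shut (so a half turn about z gives the same grasp; the last joint's range is limited). The gripper opens to 88 mm and grips with 3 to 60 N. Pads are 19 mm wide; open, the fingers measure 130 mm over their backs; the gripper's body (78 mm by 193 mm) begins 47 mm behind the grasp point.
Start: joints at [-54.425, 20.546, 0.682, 0, -70.136, -16.507], TCP at [0.22, -0.638, 0.244] pointing down, gripper open.
Joint ranges: [-176.03, 176.03], [-82.01, 121.73], [-58.28, 71.71], [-173.87, 95.51], [-174.79, -0.11], [-173.66, 173.66]. Speed limits (degrees/s): [136.94, 136.94, 172.46, 180, 180, 180].

### API

Orientations are given as [roll, pitch, yaw] about the fixed x, y, z axes, in that order (R = Rz(yaw) Ry(pitch) Rx(roll)).
In Python, from plant import r gives the robot as it stands.
- The arm moves only by the tool apply_moves, never from a script. Its argument "targets" is a list of rows, each a list of 3 entries, a list of its own where there are three numbers: the shift along the tool's x, y, z scaled (see below), then the turn, a rotation vector about the tool's x, y, z scaled (see below), then the finger opening in mm, from 0 to 87.6. A call has 1 to 5 rows; each row shifts and turns the pose as measured when the row begins, along the tool's axes as they then stand; what a row does not reach is not made up. The controller multiplies each number of a shift by 0.04 m and each number of a turn by 8 degrees. A row lasts 1/10 s, in which the tool goes at most 50 mm and 8.59 degrees, less where a joint would pass 70% of its speed; a pose out of reach is approached as far as the arm can. A call with a number of a shift or a turn outside -1 to 1 is refused whole. A call with a gripper value outside its range is refused whole. The fingers move at their own pace and stop on an object; "squeeze" is the grip in N (left out, the last holds). Time passes only in rows, so rows that do not move let the fingers close. It gives the time, the measured TCP pose, the force and the opening at its end, in the units of the state.
- r.get_state(): the state, without advancing time (a new reading comes with each control period).
- r.capture(name): name is "scene" or "side" or "wrist"; returns a dict with "img" (480x640x3 uint8, blue, green, red), "z_map" (480x640 float32, m along the optical axis (not along the pixel's ray), 0 where there is no reading), "fx", "fy", "cx", "cy" (pixels), "camera_from_world" (4x4, takes a point from world to camera coordinates); the wrist camera has in their place "mount" (4x4, takes a point from camera to tool coordinates, whose origin is the TCP and whose axes are the flange's). Camera axes: x right, y up, looking along -z (the intrinsics and any distortion apply to the point x, -y, -z); pixel columns grow to the right and rows downward; lengths in m; the calibration is good to about 2 mm. A picture is of the moment at which its call begins: read the wrist's pose just before it.
- r.close_job(): hands the job in, once; it reports no verdict.
The state is a dict: "time_s": time; "joints": joint angles; "qd": joint speeds; "joint_torque": joint torques, N m; "tcp_pos": TCP position; "eef_rot": TCP orientation; "contact_force": force on the tool from outside, world axes, zero at the start; "moment": the same for the moment, N m; "gripper_width": finger opening in m.
Only numpy, scipy, OpenCV 4.12 (cv2) and the standard library are available. Lean on these libraries where they do the work, as an engineer would, in place of code of your own. Each camera call takes 0.05 s, during which the arm holds its last target.

## Working session

There is one attempt and no reset: what is moved stays moved. The work goes in short steps, Python scripts to look and compute and a tool call to move; the robot and the scene stay as the last step left them, time stands still between calls to the robot, and variables do not carry over. Pictures are saved under pics/ and viewed, and the job is handed in when it is done.

Besides the shell and the picture viewer there is one more tool, called after "Emit:" by a JSON object that holds its "op" and its "data", one argument or row to a line. apply_moves: Moves the arm, as the interface text tells. Its arguments: {"type":"object","properties":{"targets":{"type":"array","items":{"type":"array"}},"squeeze":{"type":"number"}},"required":["targets"]}

```bash
mkdir -p pics
cat > h.py <<'E'
import numpy as np,cv2
from plant import r
def cap(n,name=None):
    s=r.get_state(); c=r.capture(n)
    if name: cv2.imwrite('pics/%s.png'%name,c['img'])
    return s,c
def rays(c,uv):
    K=np.array([[c['fx'],0,c['cx']],[0,c['fy'],c['cy']],[0,0,1]])
    uv=np.atleast_2d(uv).astype(float)
    d=np.c_[(uv[:,0]-c['cx'])/c['fx'],-(uv[:,1]-c['cy'])/c['fy'],-np.ones(len(uv))]
    M=np.linalg.inv(c['camera_from_world'])
    return M[:3,3],d@M[:3,:3].T
def onplane(c,uv,z):
    o,d=rays(c,uv); t=(z-o[2])/d[:,2]; return o+d*t[:,None]
def depthpt(c,uv):
    o,d=rays(c,uv); u=np.atleast_2d(uv).astype(int); return o+d*c['z_map'][u[:,1],u[:,0]][:,None]
E
python3 - <<'E'
from h import *
print(r.get_state(), r.nose_length)
for n in ['scene','side']:
    s,c=cap(n,n+'0'); print([k for k in c], c['camera_from_world'],c['fx'],c['cx'],c['cy'])
E
```

```text
{'time_s': 0.0, 'joints': array([-5.44251525e+01,  2.05890161e+01,  6.33575483e-01, -2.05653042e-02,
       -7.01377163e+01, -1.65065037e+01]), 'qd': array([-0.01408222,  0.09420035,  0.01984956, -0.02304984, -0.05923443,
       -0.01954349]), 'joint_torque': array([-3.16729136e-03, -5.82723498e+01,  2.93035322e+01,  6.99691236e+00,
        6.65183121e-03, -1.39541976e-04]), 'tcp_pos': array([ 0.2203337 , -0.63752079,  0.24264708]), 'eef_rot': array([ 1.79905189e+02, -7.93458080e-03, -1.60938653e+02]), 'contact_force': array([-0.53661931,  1.02101338,  0.29242505]), 'moment': array([ 0.02445818, -0.00956729,  0.02039535]), 'gripper_width': 0.08785054238490302} 0.017
['img', 'z_map', 'fx', 'fy', 'cx', 'cy', 'camera_from_world'] [[-0.34390216  0.93897776 -0.00721601  0.17814285]
 [-0.81491442 -0.29462813  0.49910796  0.39470619]
 [ 0.46652523  0.17752474  0.86650977 -1.35774054]
 [ 0.          0.          0.          1.        ]] 435.70094524728285 319.0384078979987 241.9903128026606
['img', 'z_map', 'fx', 'fy', 'cx', 'cy', 'camera_from_world'] [[-0.98440058 -0.17532158  0.01475944  0.51835628]
 [ 0.1121242  -0.56048086  0.82054212 -0.11477096]
 [-0.13558636  0.80939703  0.57139548 -1.17299656]
 [ 0.          0.          0.          1.        ]] 520.614857821925 315.88304817534595 234.1535217640513
```

View pics/scene0.png

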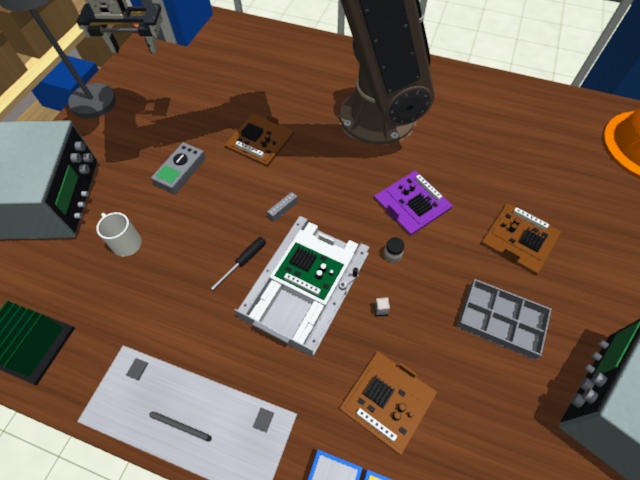

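View pics/side0.png

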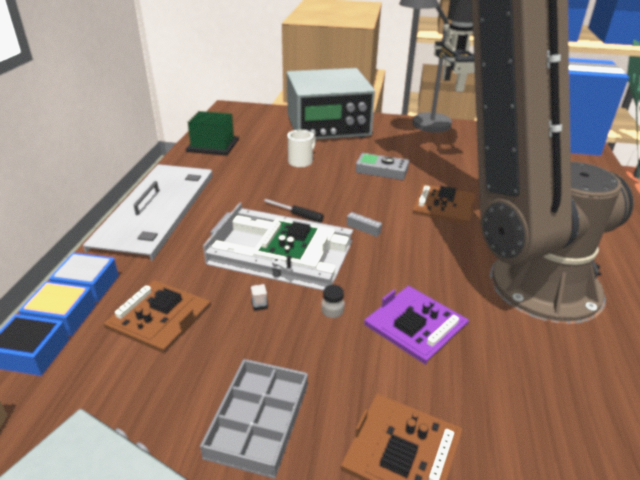

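The board in its chassis sits near (305,285) in the scene view. The mouth is at the top near (335,232), and the black latch knob is near (355,272). I'll zoom in on both views.

Run:
```python
from h import *
a=cv2.imread('pics/scene0.png'); b=cv2.imread('pics/side0.png')
cv2.imwrite('pics/sc_z.png',cv2.resize(a[205:365,225:385],None,fx=3.75,fy=3.75,interpolation=cv2.INTER_CUBIC))
cv2.imwrite('pics/si_z.png',cv2.resize(b[190:300,195:365],None,fx=4.7,fy=4.7,interpolation=cv2.INTER_CUBIC))
```

```text
(no output)
```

View pics/sc_z.png

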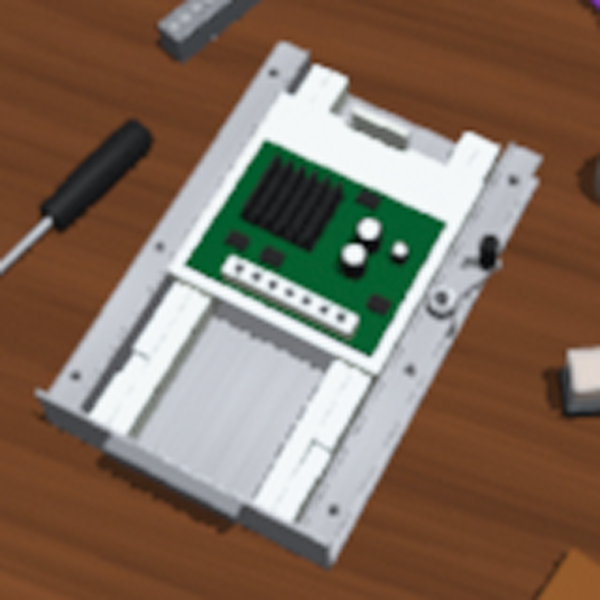

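View pics/si_z.png

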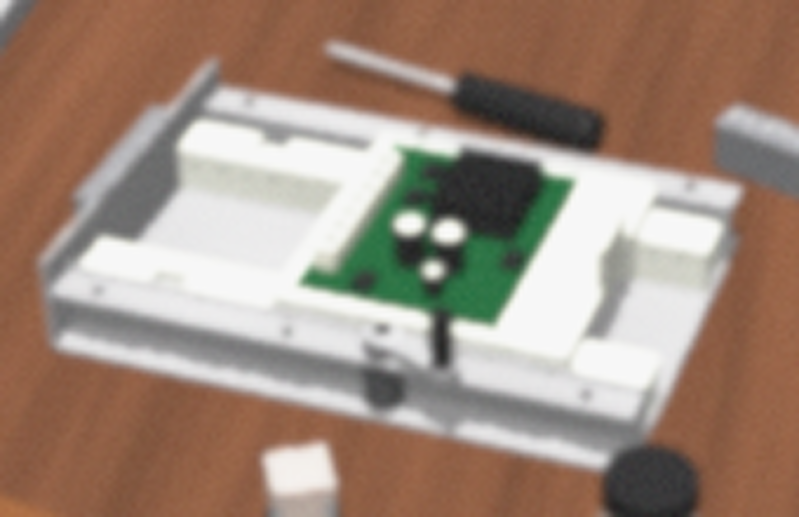

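```bash
cat > m.py <<'E'
from h import *
E
python3 - <<'E'
from h import *
s,c=cap('scene'); _,d=cap('side')
P=lambda u,v:(u/3.75+225,v/3.75+205); Q=lambda u,v:(u/4.7+195,v/4.7+190)
for n,p,z in [('wallL',P(38,393),.053),('wallR',P(333,562),.053),('mouthL',P(280,42),.037),('mouthR',P(541,158),.037),('pivot',P(440,296),.045),('knobtop',P(490,242),.075),('lip top L outer',P(357,106),.066),('lip R',P(410,130),.066),('boardcornerL far',P(172,272),.043),('boardR far',P(374,374),.043)]:
    print(n,onplane(c,p,z).round(4))
for n,p,z in [('wall far(R -y)',Q(215,62),.053),('wall near',Q(40,262),.053),('mouth -y',Q(742,190),.037),('mouth +y',Q(640,418),.037),('knobtop',Q(442,316),.075),('pivot',Q(383,350),.045),('farcorner+y board',Q(275,300),.043)]:
    print('side',n,onplane(d,p,z).round(4))
E
```

```text
wallL [[ 0.7472 -0.1175  0.053 ]]
wallR [[0.7822 0.0852 0.053 ]]
mouthL [[ 0.4529 -0.077   0.037 ]]
mouthR [[0.4797 0.1189 0.037 ]]
pivot [[0.6006 0.0888 0.045 ]]
knobtop [[0.5689 0.1095 0.075 ]]
lip top L outer [[ 0.4997 -0.0032  0.066 ]]
lip R [[0.5051 0.0353 0.066 ]]
boardcornerL far [[ 0.6418 -0.0762  0.043 ]]
boardR far [[0.6629 0.0673 0.043 ]]
side wall far(R -y) [[ 0.7454 -0.1204  0.053 ]]
side wall near [[0.7743 0.0749 0.053 ]]
side mouth -y [[ 0.4488 -0.0771  0.037 ]]
side mouth +y [[0.473  0.1162 0.037 ]]
side knobtop [[0.5673 0.1071 0.075 ]]
side pivot [[0.5977 0.0999 0.045 ]]
side farcorner+y board [[0.6586 0.0696 0.043 ]]
```

Emit:
{"op": "apply_moves", "data": {
  "targets": [
    [[0,0,0],[0,0,1],0],
    [[0,0,0],[0,0,1],0],
    [[0,0,0],[0,0,1],0],
    [[0,0,0],[0,0,0.35],0],
    [[0,0,0],[0,0,0],0]
  ],
  "squeeze": 20
}}

```text
time_s: 0.7
tcp_pos: [0.2202, -0.6371, 0.2415]
eef_rot: [179.8, -0.1, 171.2]
contact_force: [0.7, 0.2, -0.1]
gripper_width: 0.0534
```

Emit:
{"op": "apply_moves", "data": {
  "targets": [
    [[-0.25,0.95,-0.05],[0,0,0],0],
    [[-0.25,0.95,-0.05],[0,0,0],0],
    [[-0.25,0.95,-0.05],[0,0,0],0],
    [[-0.25,0.95,-0.05],[0,0,0],0],
    [[-0.25,0.95,0],[0,0,0],0]
  ]
}}

```text
time_s: 1.2
tcp_pos: [0.2979, -0.4544, 0.247]
eef_rot: [179.7, -0.3, 171.4]
contact_force: [0.6, 0.2, 0.4]
gripper_width: 0.0131
```

Emit:
{"op": "apply_moves", "data": {
  "targets": [
    [[-0.25,0.95,0],[0,0,0],0],
    [[-0.25,0.95,0],[0,0,0],0],
    [[-0.25,0.95,0],[0,0,0],0],
    [[-0.25,0.95,0],[0,0,0],0],
    [[-0.25,0.95,0],[0,0,0],0]
  ]
}}

```text
time_s: 1.7
tcp_pos: [0.3767, -0.2662, 0.2484]
eef_rot: [179.7, -0.2, 171.9]
contact_force: [2.2, -0.0, 0.6]
gripper_width: 0.0004
```

Emit:
{"op": "apply_moves", "data": {
  "targets": [
    [[-0.15,0.95,0],[0,0,0],0],
    [[-0.15,0.95,0],[0,0,0],0],
    [[-0.15,0.95,0],[0,0,0],0],
    [[-0.15,0.95,0],[0,0,0],0],
    [[-0.15,0.95,0],[0,0,0],0]
  ]
}}

```text
time_s: 2.2
tcp_pos: [0.4335, -0.0741, 0.2506]
eef_rot: [179.7, 0.0, 172.6]
contact_force: [0.9, 0.4, -0.4]
gripper_width: 0.0004
```

Emit:
{"op": "apply_moves", "data": {
  "targets": [
    [[-0.1,0.95,0],[0,0,0],0],
    [[-0.1,0.9,0],[0,0,0],0],
    [[-0.1,0.7,0],[0,0,0],0],
    [[0,0,0],[0,0,0],0]
  ]
}}

```text
time_s: 2.6
tcp_pos: [0.4596, 0.0337, 0.2522]
eef_rot: [179.6, 0.2, 173.3]
contact_force: [-0.6, -0.1, 1.0]
gripper_width: 0.0005
```

Run:
```python
from h import *
s,c=cap('wrist','w1'); print(s['tcp_pos'],s['eef_rot'],c['mount'].round(4),c['fx'],c['cx'],c['cy'])
```

```text
[0.45956838 0.03373005 0.25219789] [179.58303291   0.19567142 173.29797811] [[-3.000e-04  9.670e-01  2.547e-01  6.870e-02]
 [ 1.000e+00  6.000e-04 -8.000e-04 -5.000e-04]
 [-9.000e-04  2.547e-01 -9.670e-01 -1.410e-01]
 [ 0.000e+00  0.000e+00  0.000e+00  1.000e+00]] 378.7319668775419 318.91668336122444 231.36311949059197
```

View pics/w1.png

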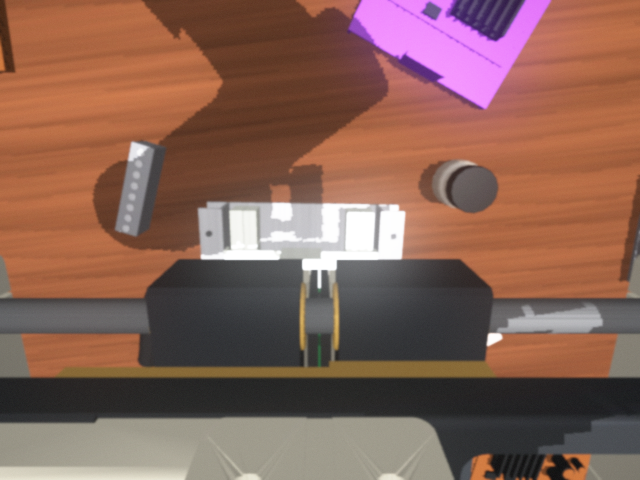

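```bash
cat >> h.py <<'E'
from scipy.spatial.transform import Rotation as Ro
def wristcal(s,c):
    T=np.eye(4);T[:3,:3]=Ro.from_euler('xyz',s['eef_rot'],degrees=True).as_matrix();T[:3,3]=s['tcp_pos']
    c['camera_from_world']=np.linalg.inv(T@c['mount']); return c
E
python3 - <<'E'
from h import *
s,c=cap('wrist'); wristcal(s,c)
a=cv2.resize(c['img'][190:275,180:420],None,fx=3.3,fy=3.3,interpolation=cv2.INTER_CUBIC); cv2.imwrite('pics/w1z.png',a)
p=onplane(c,[(199,208),(404.5,210)],.037); print(p); d=p[1]-p[0]; print(np.degrees(np.arctan2(-d[0],d[1])), np.hypot(*d[:2]))
print(onplane(c,[(209,233),(393,236)],.037))
E
```

```text
[[ 0.44815886 -0.07990284  0.037     ]
 [ 0.47347855  0.1150653   0.037     ]]
-7.399349906151709 0.19660534238854735
[[ 0.47362454 -0.07518056  0.037     ]
 [ 0.49804631  0.102346    0.037     ]]
```

View pics/w1z.png

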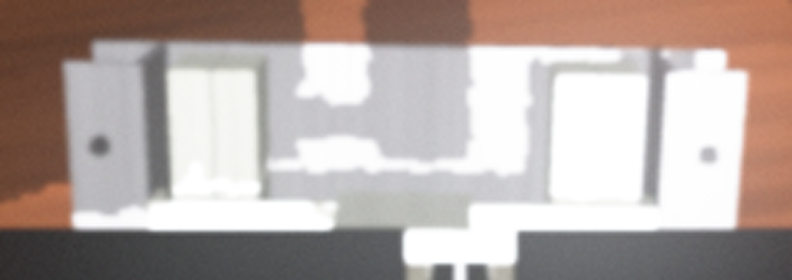

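Emit:
{"op": "apply_moves", "data": {
  "targets": [
    [[0,-0.33,0.8],[0,0,0.11],0],
    [[0,0,0.95],[0,0,0],0],
    [[0,0,0.95],[0,0,0],0],
    [[0,0,0.95],[0,0,0],0],
    [[0,0,0.8],[0,0,0],0]
  ]
}}

```text
time_s: 3.2
tcp_pos: [0.4613, 0.0165, 0.0748]
eef_rot: [179.2, 0.9, 172.4]
contact_force: [0.5, 0.4, -0.8]
gripper_width: 0.0005
```

Run:
```python
from h import *
s,c=cap('scene'); print(s['tcp_pos'],s['eef_rot'],s['contact_force'])
_,d=cap('side')
a=cv2.resize(c['img'][195:365,215:385],None,fx=3.5,fy=3.5,interpolation=cv2.INTER_CUBIC)
cv2.imwrite('pics/b1.png',a); cv2.imwrite('pics/b2.png',cv2.resize(d['img'][170:300,195:385],None,fx=4.2,fy=4.2,interpolation=cv2.INTER_CUBIC))
```

```text
[0.46126858 0.01645054 0.07478905] [179.22293497   0.89122297 172.38072397] [ 0.45490884  0.42831695 -0.75887904]
```

View pics/b1.png

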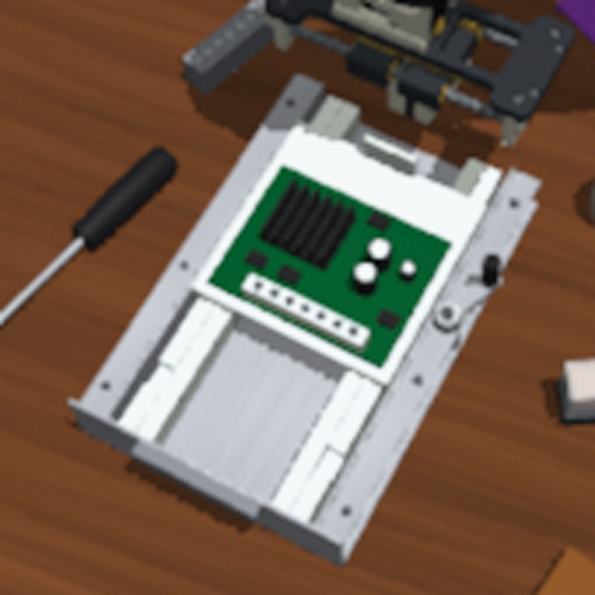

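View pics/b2.png

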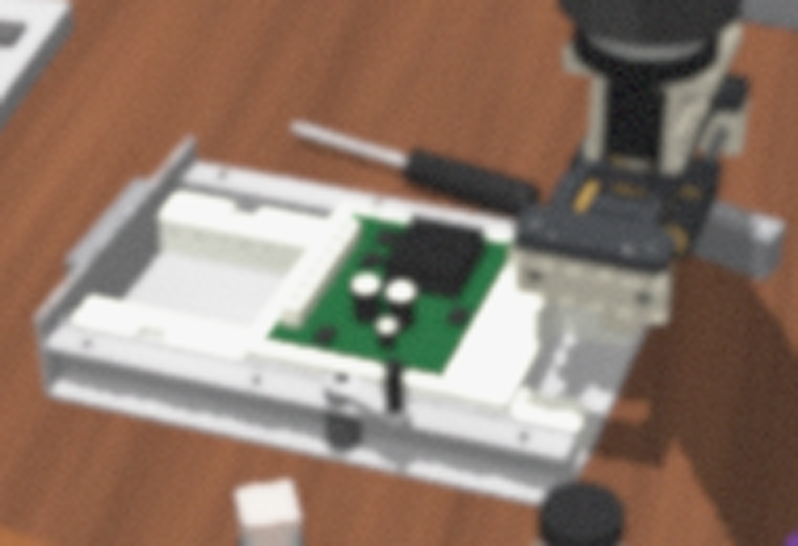

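```bash
cat >> h.py <<'E'
O=np.array([.611,-.001]); YW=-7.6
EX=np.array([np.cos(np.radians(YW)),np.sin(np.radians(YW))]); EY=np.array([-EX[1],EX[0]])
def rep(yaw=180+YW):
    s=r.get_state(); R=Ro.from_euler('xyz',s['eef_rot'],degrees=True); T=Ro.from_euler('xyz',[180,0,yaw],degrees=True)
    d=s['tcp_pos'][:2]-O
    print('t',s['time_s'],'chassis xy mm',(d@EX*1e3).round(1),(d@EY*1e3).round(1),'z',s['tcp_pos'][2].round(4),'rot',s['eef_rot'].round(2),'turnunits',(np.degrees((R.inv()*T).as_rotvec())/8).round(3),'F',s['contact_force'].round(2),'Fch',(s['contact_force'][:2]@EX).round(2))
E
python3 -c "
from h import *
rep()"
```

```text
t 3.3 chassis xy mm -153.0 -3.7 z 0.0728 rot [179.44   0.51 172.33] turnunits [ 0.07   0.064 -0.008] F [ 0.22 -0.48  0.79] Fch 0.28
```

Emit:
{"op": "apply_moves", "data": {
  "targets": [
    [[0,0.1,0.35],[0.07,0.06,0],0],
    [[-0.25,0,0],[0,0,0],0],
    [[-0.25,0,0],[0,0,0],0],
    [[0,0,0],[0,0,0],0]
  ]
}}

```text
time_s: 3.7
tcp_pos: [0.4836, 0.0155, 0.0639]
eef_rot: [179.9, 0.3, 172.4]
contact_force: [-0.3, 0.1, -0.6]
gripper_width: 0.0005
```

```bash
python3 -c "
from h import *
rep()"
```

```text
t 3.7 chassis xy mm -128.4 -0.5 z 0.0639 rot [179.94   0.28 172.39] turnunits [ 0.007  0.035 -0.001] F [-0.32  0.13 -0.58] Fch -0.34
```

Emit:
{"op": "apply_moves", "data": {
  "targets": [
    [[-0.12,0.02,0.15],[0,0,0],0],
    [[-0.12,0,0],[0,0,0],0],
    [[-0.12,0,0],[0,0,0],0],
    [[-0.12,0,0],[0,0,0],0]
  ]
}}

```text
time_s: 4.1
tcp_pos: [0.504, 0.0131, 0.0598]
eef_rot: [179.9, 0.4, 172.3]
contact_force: [-0.7, 0.4, -1.3]
gripper_width: 0.0002
```

```bash
python3 -c "
from h import *
rep()"
```

```text
t 4.1 chassis xy mm -107.9 -0.2 z 0.0598 rot [179.85   0.36 172.33] turnunits [ 0.019  0.045 -0.009] F [-0.68  0.43 -1.27] Fch -0.73
```

```bash
cat > look.py <<'E'
import sys
from h import *
n=sys.argv[1]
s,c=cap('scene'); _,d=cap('side')
a=cv2.resize(c['img'][195:365,215:385],None,fx=2.35,fy=2.35*1,interpolation=cv2.INTER_CUBIC)
b=cv2.resize(d['img'][190:290,200:365],(400,242),interpolation=cv2.INTER_CUBIC)
o=np.zeros((400,800,3),np.uint8); o[:399,:399]=a[:399,:399]; o[:242,400:]=b
cv2.imwrite('pics/%s.png'%n,o)
hsv=cv2.cvtColor(c['img'],cv2.COLOR_BGR2HSV)
m=cv2.inRange(hsv,(50,100,40),(85,255,255)); k,l,st,ce=cv2.connectedComponentsWithStats(m)
m2=np.zeros_like(m); m2[195:365,215:385]=m[195:365,215:385]
cn=max(cv2.findContours(m2,cv2.RETR_EXTERNAL,cv2.CHAIN_APPROX_NONE)[0],key=cv2.contourArea)
bx=cv2.boxPoints(cv2.minAreaRect(cn)); p=onplane(c,bx,.043)[:,:2]-O
print('green corners chassis mm',(np.c_[p@EX,p@EY]*1e3).round(1).tolist())
rep()
E
python3 look.py c1
```

```text
green corners chassis mm [[43.6, -66.0], [-61.5, -76.7], [-56.8, 65.1], [44.8, 69.3]]
t 4.2 chassis xy mm -107.1 0.1 z 0.0598 rot [179.84   0.42 172.34] turnunits [ 0.021  0.053 -0.008] F [ 0.11 -0.02  0.32] Fch 0.11
```

View pics/c1.png

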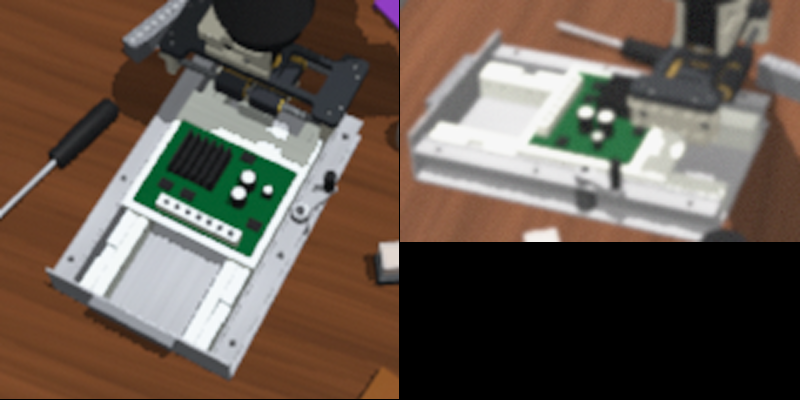

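```bash
cat > bx.py <<'E'
from h import *
def boardx(img,c):
    m=cv2.inRange(cv2.cvtColor(img,cv2.COLOR_BGR2HSV),(45,90,30),(90,255,255))
    v,u=np.nonzero(m); k=(u>215)&(u<385)&(v>195)&(v<365)
    p=onplane(c,np.c_[u[k],v[k]],.043)[:,:2]-O; x,y=p@EX*1e3,p@EY*1e3
    return [np.percentile(x[(y>a)&(y<b)],98).round(1) for a,b in((-58,-48),(48,58))],np.percentile(y,[1,99]).round(1)
if __name__=='__main__':
    s,c=cap('scene'); print(boardx(cv2.imread('pics/scene0.png'),c),boardx(c['img'],c)); rep()
E
python3 bx.py
```

```text
([np.float64(30.4), np.float64(30.5)], array([-65.8,  65.2])) ([np.float64(43.7), np.float64(43.9)], array([-66.2,  64.7]))
t 4.25 chassis xy mm -107.4 0.1 z 0.0598 rot [179.83   0.42 172.33] turnunits [ 0.021  0.053 -0.009] F [ 0.32 -0.08 -0.13] Fch 0.32
```

Emit:
{"op": "apply_moves", "data": {
  "targets": [
    [[-0.13,0,0],[0,0.05,0],0],
    [[-0.13,0,0],[0,0,0],0],
    [[-0.13,0,0],[0,0,0],0],
    [[-0.13,0,0],[0,0,0],0],
    [[-0.13,0,0],[0,0,0],0]
  ]
}}

```text
time_s: 4.75
tcp_pos: [0.531, 0.0095, 0.0597]
eef_rot: [179.9, -0.1, 172.4]
contact_force: [-1.8, 0.3, 0.6]
gripper_width: 0.0005
```

```bash
python3 bx.py
```

```text
([np.float64(30.4), np.float64(30.5)], array([-65.8,  65.2])) ([np.float64(70.1), np.float64(70.4)], array([-66.4,  64.6]))
t 4.8 chassis xy mm -79.6 0.1 z 0.0598 rot [ 1.7986e+02 -6.0000e-02  1.7238e+02] turnunits [ 0.018 -0.008 -0.003] F [ 1.67 -0.7   0.45] Fch 1.74
```

Emit:
{"op": "apply_moves", "data": {
  "targets": [
    [[-0.13,0,0],[0,0,0],0],
    [[-0.13,0,0],[0,0,0],0],
    [[-0.13,0,0],[0,0,0],0],
    [[-0.13,0,0],[0,0,0],0],
    [[-0.08,0,0],[0,0,0],0]
  ]
}}

```text
time_s: 5.3
tcp_pos: [0.5575, 0.006, 0.0596]
eef_rot: [179.9, -0.1, 172.4]
contact_force: [-1.5, -0.0, 0.0]
gripper_width: 0.0004
```

```bash
python3 bx.py; python3 look.py c2
```

```text
([np.float64(30.4), np.float64(30.5)], array([-65.8,  65.2])) ([np.float64(97.0), np.float64(97.6)], array([-66.5,  64.5]))
t 5.35 chassis xy mm -53.4 -0.1 z 0.0596 rot [ 1.7987e+02 -7.0000e-02  1.7237e+02] turnunits [ 0.016 -0.009 -0.004] F [-0.33 -0.86  0.03] Fch -0.21
green corners chassis mm [[99.1, -66.8], [-5.5, -77.8], [-2.6, 64.1], [98.6, 68.5]]
t 5.45 chassis xy mm -53.9 -0.1 z 0.0596 rot [ 1.7986e+02 -7.0000e-02  1.7236e+02] turnunits [ 0.017 -0.008 -0.005] F [-1.29  0.65 -0.17] Fch -1.36
```

View pics/c2.png

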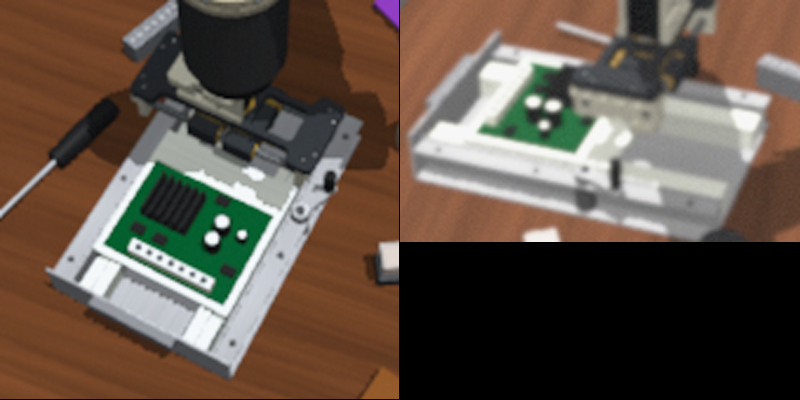

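Emit:
{"op": "apply_moves", "data": {
  "targets": [
    [[-0.06,0,0],[0,0,0],0],
    [[-0.06,0,0],[0,0,0],0],
    [[-0.06,0,0],[0,0,0],0],
    [[-0.06,0,0],[0,0,0],0]
  ]
}}

```text
time_s: 5.85
tcp_pos: [0.5666, 0.0047, 0.0595]
eef_rot: [179.9, -0.1, 172.4]
contact_force: [-2.3, 1.0, 0.7]
gripper_width: 0.0002
```

```bash
python3 bx.py
```

```text
([np.float64(30.4), np.float64(30.5)], array([-65.8,  65.2])) ([np.float64(107.5), np.float64(107.9)], array([-64.3,  65.8]))
t 5.9 chassis xy mm -44.3 -0.2 z 0.0595 rot [ 1.7987e+02 -1.1000e-01  1.7237e+02] turnunits [ 0.016 -0.013 -0.003] F [-1.28 -1.34 -0.26] Fch -1.1
```

```bash
cat > bz.py <<'E'
from bx import *
s,c=cap('scene')
m=cv2.inRange(cv2.cvtColor(c['img'],cv2.COLOR_BGR2HSV),(45,90,30),(90,255,255))
v,u=np.nonzero(m); k=(u>215)&(u<385)&(v>195)&(v<365)&(c['z_map'][v,u]>0); u,v=u[k],v[k]
p=depthpt(c,np.c_[u,v]); q=p[:,:2]-O
X,Y=q@EX*1e3,q@EY*1e3
A=np.c_[X,Y,np.ones_like(X)]; z=p[:,2]*1e3
k=abs(z-np.median(z))<4
co=np.linalg.lstsq(A[k],z[k],rcond=None)[0]
print('board z med mm',np.median(z).round(2),'tilt',co[:2].round(4),boardx(c['img'],c)); rep()
# reference flange
E
python3 bz.py; python3 look.py c3
```

```text
board z med mm 38.57 tilt [0.0002 0.0014] ([np.float64(107.9), np.float64(108.9)], array([-64.3,  65.8]))
t 5.95 chassis xy mm -44.3 -0.2 z 0.0595 rot [ 1.7987e+02 -9.0000e-02  1.7237e+02] turnunits [ 0.017 -0.012 -0.004] F [-0.01  0.36 -0.41] Fch -0.06
green corners chassis mm [[109.7, -64.6], [4.7, -74.6], [8.6, 65.9], [110.1, 69.2]]
t 6.05 chassis xy mm -44.4 -0.1 z 0.0596 rot [ 1.7986e+02 -7.0000e-02  1.7237e+02] turnunits [ 0.018 -0.009 -0.004] F [ 0.99 -0.36  0.4 ] Fch 1.03
```

View pics/c3.png

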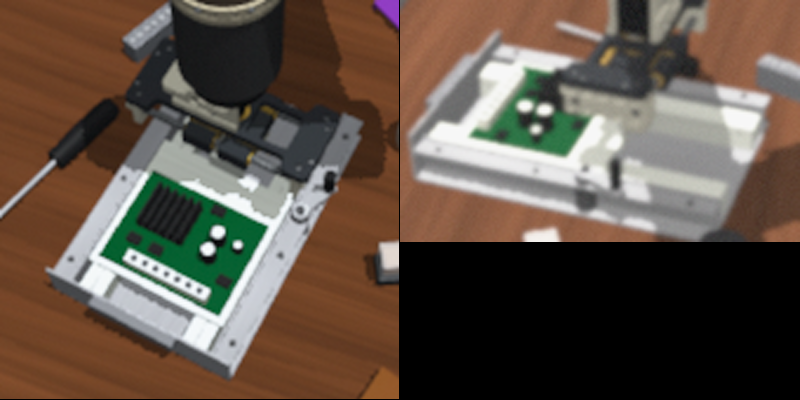

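Run:
```python
from h import *
s,c=cap('scene'); M=np.linalg.inv(c['camera_from_world']); q=M[:2,3]-O; print('cam chassis',q@EX,q@EY,M[2,3])
v,u=np.mgrid[195:365,215:385]; u=u.ravel();v=v.ravel(); p=depthpt(c,np.c_[u,v]); q=p[:,:2]-O; X,Y=q@EX*1e3,q@EY*1e3;Z=p[:,2]*1e3
def md(n,x0,x1,y0,y1):
    k=(X>x0)&(X<x1)&(Y>y0)&(Y<y1); print(n,k.sum(),np.percentile(Z[k],[10,50,90]).round(1))
md('flange -y',-30,100,-97,-85); md('flange +y',20,100,85,97); md('rail -y',125,140,-65,-50); md('rail +y',125,140,50,65)
md('plate edge -y',20,110,-73,-68);md('plate edge far',112,118,-40,40)
```

```text
cam chassis 0.37650720241061775 0.24298184987723082 0.9807799220903959
flange -y 292 [ 33.9  36.4 150.4]
flange +y 202 [ 5.1 35.5 37.9]
rail -y 43 [28.6 31.  33.4]
rail +y 46 [28.5 30.3 32.2]
plate edge -y 67 [34.9 36.7 38.1]
plate edge far 152 [ 2.5  5.8 38.3]
```

Run:
```python
from h import *
s,c=cap('scene')
for n,uv,z in [('jar',(395,244),.055),('relay',(383,302),.045)]:
    q=onplane(c,uv,z)[0,:2]-O; print(n,q@EX*1e3,q@EY*1e3)
```

```text
jar -173.0464297926706 156.27919157285376
relay -24.599204092239965 190.36849948615554
```

Emit:
{"op": "apply_moves", "data": {
  "targets": [
    [[0.3,0,0],[0,0,0],0],
    [[0.6,0,0],[0,0,0],0],
    [[0,0,-0.5],[0,0,0],0],
    [[0,0,-0.9],[0,0,0],0],
    [[0,0,0],[0,0,0],0]
  ]
}}

```text
time_s: 6.65
tcp_pos: [0.5267, 0.0094, 0.1162]
eef_rot: [179.9, -0.2, 172.4]
contact_force: [1.4, 0.5, 0.3]
gripper_width: 0.0004
```

```bash
python3 bz.py; python3 look.py c4
```

```text
board z med mm 38.52 tilt [-0.0002  0.0006] ([np.float64(108.0), np.float64(108.9)], array([-64.3,  65.8]))
t 6.7 chassis xy mm -86.2 -1.3 z 0.1141 rot [179.96  -0.37 172.31] turnunits [ 0.005 -0.046 -0.012] F [-0.66  0.89 -1.12] Fch -0.77
green corners chassis mm [[109.7, -64.6], [4.7, -74.6], [8.6, 65.9], [110.1, 69.2]]
t 6.8 chassis xy mm -87.1 -1.8 z 0.1121 rot [-179.96   -0.55  172.28] turnunits [-0.005 -0.069 -0.015] F [ 0.08  0.2  -1.02] Fch 0.05
```

View pics/c4.png

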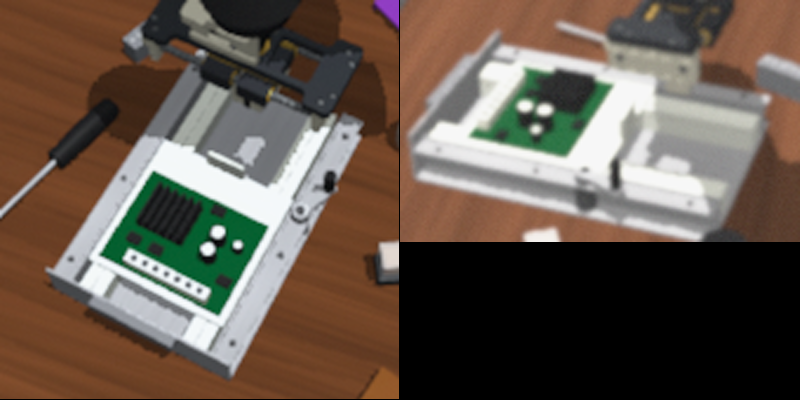

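Emit:
{"op": "apply_moves", "data": {
  "targets": [
    [[-0.2,0.9,-0.3],[0,-0.07,0],0],
    [[-0.2,0.9,0],[0,0,0],0],
    [[-0.2,0.9,0],[0,0,0],0],
    [[-0.25,0.9,0],[0,0,0],0],
    [[0,0,0],[0,0,0],0]
  ]
}}

```text
time_s: 7.3
tcp_pos: [0.576, 0.1496, 0.1192]
eef_rot: [-179.8, -0.3, 172.0]
contact_force: [0.2, -0.9, -0.9]
gripper_width: 0.0008
```

```bash
python3 look.py c5
```

```text
green corners chassis mm [[109.7, -64.6], [4.7, -74.6], [8.6, 65.9], [110.1, 69.2]]
t 7.4 chassis xy mm -56.2 141.6 z 0.1189 rot [-179.7    -0.43  171.96] turnunits [-0.037 -0.054 -0.055] F [-0.19 -0.16  0.06] Fch -0.17
```

View pics/c5.png

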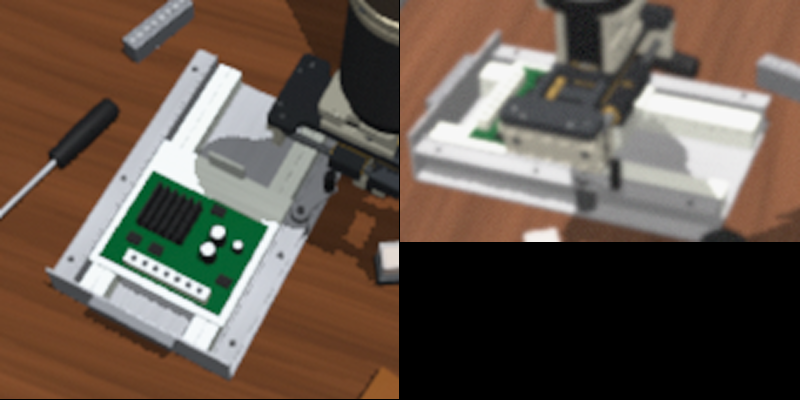

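Emit:
{"op": "apply_moves", "data": {
  "targets": [
    [[0,0,0.5],[-0.04,-0.05,-0.05],0],
    [[0,0,0.5],[0,0,0],0],
    [[0,0,0.05],[0,0,0],0]
  ]
}}

```text
time_s: 7.7
tcp_pos: [0.572, 0.1442, 0.0747]
eef_rot: [-180.0, -0.1, 172.3]
contact_force: [-0.8, 0.3, -0.5]
gripper_width: 0.0007
```

```bash
python3 look.py c6
```

```text
green corners chassis mm [[109.7, -64.6], [4.7, -74.6], [8.6, 65.9], [110.1, 69.2]]
t 7.8 chassis xy mm -56.7 139.5 z 0.0767 rot [1.7996e+02 1.0000e-02 1.7231e+02] turnunits [ 0.005  0.002 -0.011] F [ 0.87  0.21 -0.17] Fch 0.84
```

View pics/c6.png

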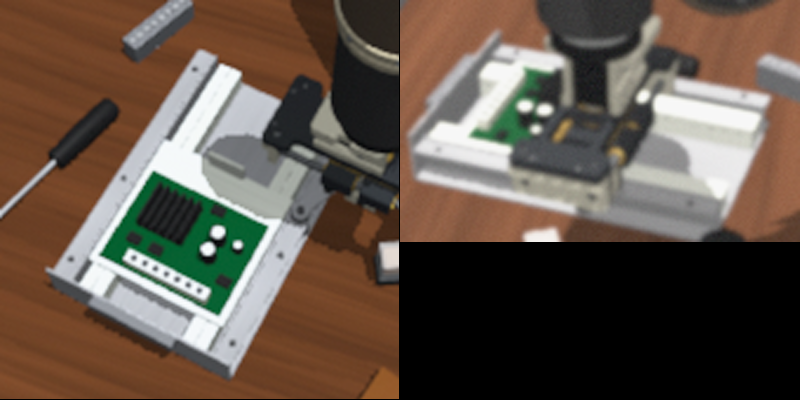

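Emit:
{"op": "apply_moves", "data": {
  "targets": [
    [[0,-0.2,0],[0,0,0],0],
    [[0,-0.2,0],[0,0,0],0],
    [[0,-0.2,0],[0,0,0],0],
    [[0,-0.2,0],[0,0,0],0],
    [[0,-0.2,0],[0,0,0],0]
  ]
}}

```text
time_s: 8.3
tcp_pos: [0.5686, 0.1028, 0.0798]
eef_rot: [179.8, 0.2, 172.3]
contact_force: [1.1, 1.4, -1.0]
gripper_width: 0.0006
```

```bash
python3 look.py c7
```

```text
green corners chassis mm [[109.7, -64.6], [4.7, -74.6], [8.6, 65.9], [110.1, 69.2]]
t 8.4 chassis xy mm -55.8 96.6 z 0.0798 rot [179.8    0.2  172.25] turnunits [ 0.025  0.025 -0.018] F [-0.34 -0.33 -0.53] Fch -0.29
```

View pics/c7.png

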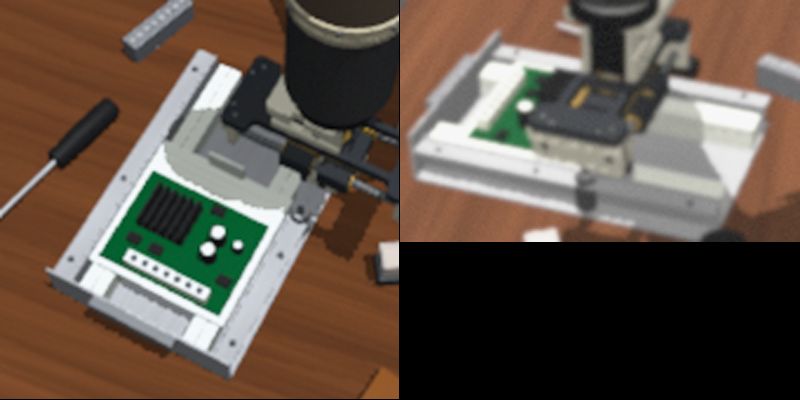

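Run:
```python
from h import *
s,c=cap('scene'); s,w=cap('wrist')
a=cv2.resize(c['img'][225:305,310:400],(400,356),interpolation=cv2.INTER_CUBIC)
b=cv2.resize(w['img'][180:400,180:460],(400,314),interpolation=cv2.INTER_CUBIC)
o=np.zeros((360,800,3),np.uint8); o[:356,:400]=a;o[:314,400:]=b
cv2.imwrite('pics/d1.png',o)
```

```text
(no output)
```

View pics/d1.png

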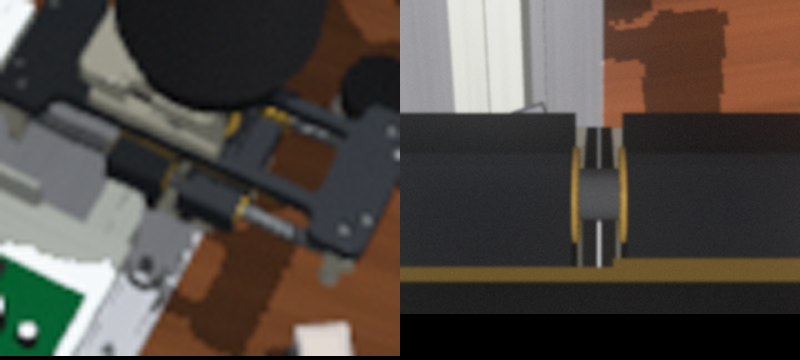

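Run:
```python
from h import *
s,w=cap('wrist'); wristcal(s,w); rep()
cv2.imwrite('pics/d2.png',cv2.resize(w['img'][230:270,240:320],(800,400),interpolation=cv2.INTER_CUBIC))
q=onplane(w,[(260,257),(275,253),(281,257)],.045)[:,:2]-O; print((np.c_[q@EX,q@EY]*1e3).round(1))
```

```text
t 8.55 chassis xy mm -55.8 97.7 z 0.0795 rot [179.81   0.19 172.29] turnunits [ 0.024  0.024 -0.013] F [-0.36 -0.72 -0.69] Fch -0.26
[[-65.3  68.4]
 [-67.3  75.8]
 [-65.2  78.7]]
```

View pics/d2.png

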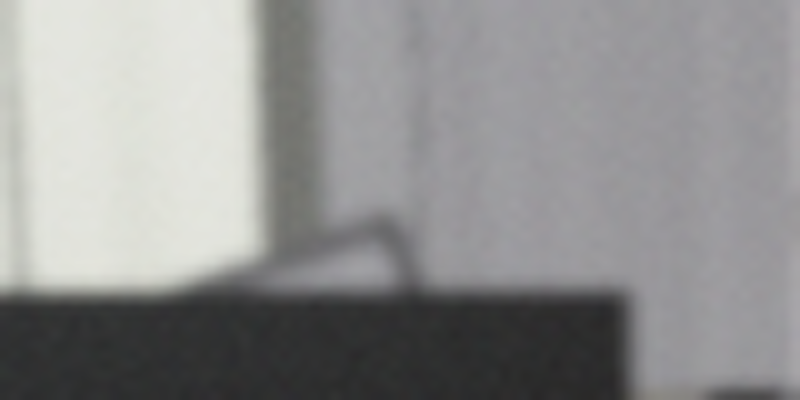

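Emit:
{"op": "apply_moves", "data": {
  "targets": [
    [[-0.05,-0.12,0.1],[0,0,0],0],
    [[-0.05,-0.12,0.03],[0,0,0],0],
    [[-0.05,-0.12,0],[0,0,0],0],
    [[-0.05,-0.12,0],[0,0,0],0]
  ]
}}

```text
time_s: 8.95
tcp_pos: [0.5764, 0.084, 0.0743]
eef_rot: [179.7, 0.4, 172.4]
contact_force: [4.8, 4.1, -1.9]
gripper_width: 0.0007
```

```bash
cat > dz.py <<'E'
import sys
from h import *
s,c=cap('scene'); s,w=cap('wrist'); rep()
a=cv2.resize(c['img'][225:305,310:400],(400,356),interpolation=cv2.INTER_CUBIC)
b=cv2.resize(w['img'][180:400,180:460],(400,314),interpolation=cv2.INTER_CUBIC)
o=np.zeros((360,800,3),np.uint8); o[:356,:400]=a;o[:314,400:]=b
cv2.imwrite('pics/%s.png'%sys.argv[1],o)
E
python3 dz.py d3
```

```text
t 9.05 chassis xy mm -45.6 79.3 z 0.0743 rot [179.71   0.36 172.4 ] turnunits [0.036 0.045 0.   ] F [ 2.39  2.06 -0.29] Fch 2.09
```

View pics/d3.png

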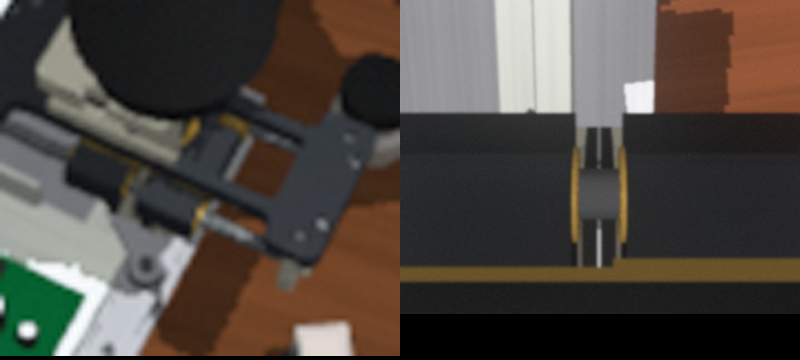

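Emit:
{"op": "apply_moves", "data": {
  "targets": [
    [[0,0.3,0],[0,0.04,0],0],
    [[0.5,0.1,0],[0,0,0],0],
    [[0.5,0,0],[0,0,0],0],
    [[0,0,0],[0,0,0],0]
  ]
}}

```text
time_s: 9.45
tcp_pos: [0.5359, 0.1049, 0.0732]
eef_rot: [179.9, -0.3, 172.3]
contact_force: [0.7, -0.2, 0.1]
gripper_width: 0.0002
```

```bash
python3 dz.py d4
```

```text
t 9.55 chassis xy mm -86.3 95.6 z 0.0736 rot [179.91  -0.2  172.29] turnunits [ 0.012 -0.025 -0.014] F [ 0.71 -0.65 -0.03] Fch 0.79
```

View pics/d4.png

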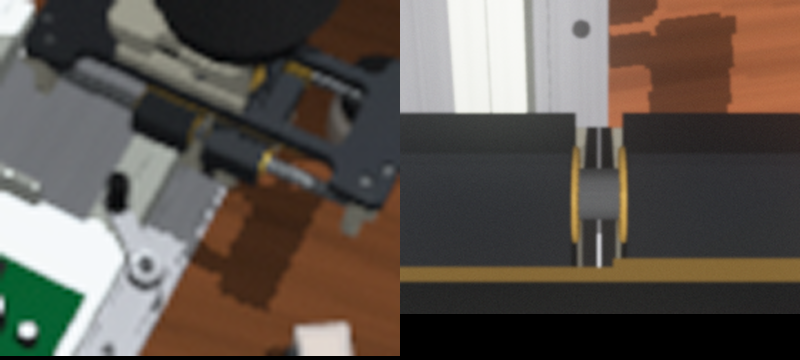

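Run:
```python
from h import *
s,c=cap('scene')
q=onplane(c,[(310+117/4.444,225+180/4.45)],.075)[:,:2]-O; X,Y=(q@EX*1e3)[0],(q@EY*1e3)[0];print(X,Y,np.degrees(np.arctan2(Y-88,X+18))%360-140)
rep()
```

```text
-45.1398456719769 59.51751363780102 86.38276671017647
t 9.6 chassis xy mm -85.8 95.6 z 0.0736 rot [179.89  -0.18 172.27] turnunits [ 0.014 -0.022 -0.016] F [-0.55 -0.4   0.89] Fch -0.5
```

Emit:
{"op": "apply_moves", "data": {
  "targets": [
    [[0,-0.55,0],[0,0,0],0],
    [[0,-0.5,0],[0,0,0],0],
    [[-0.3,0,0],[0,0,0],0],
    [[-0.2,0,0],[0,0,0],0],
    [[-0.15,0,0],[0,0,0],0]
  ]
}}

```text
time_s: 10.1
tcp_pos: [0.561, 0.059, 0.073]
eef_rot: [180.0, -0.3, 172.3]
contact_force: [-2.5, -0.8, -0.4]
gripper_width: 0.0004
```

```bash
python3 dz.py d5
```

```text
t 10.2 chassis xy mm -56.5 53.6 z 0.0731 rot [179.94  -0.2  172.31] turnunits [ 0.008 -0.025 -0.011] F [-0.76  0.41 -0.4 ] Fch -0.81
```

View pics/d5.png

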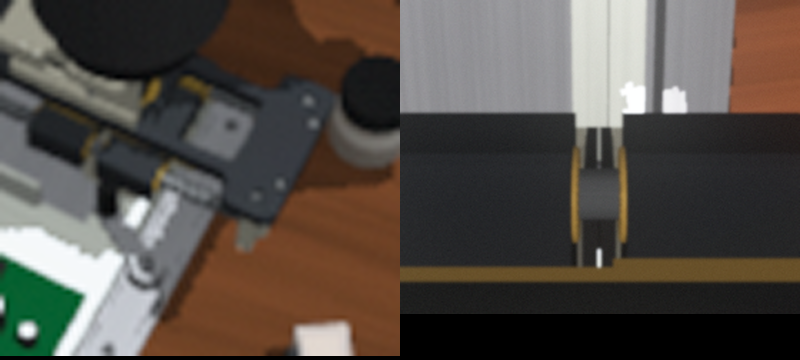

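Contact with the knob, and it is following. I'll continue towards the stop in small steps.

Emit:
{"op": "apply_moves", "data": {
  "targets": [
    [[-0.13,0,0],[0,0,0],0],
    [[-0.13,0,0],[0,0,0],0],
    [[-0.13,0,0],[0,0,0],0],
    [[-0.1,0,0],[0,0,0],0]
  ]
}}

```text
time_s: 10.6
tcp_pos: [0.577, 0.0539, 0.0714]
eef_rot: [-179.6, -0.8, 172.3]
contact_force: [-1.4, -3.0, 1.0]
gripper_width: 0.0004
```

```bash
python3 dz.py d6
```

```text
t 10.7 chassis xy mm -40.5 50.2 z 0.0714 rot [-179.65   -0.76  172.29] turnunits [-0.044 -0.095 -0.013] F [-2.23 -3.31  0.6 ] Fch -1.77
```

View pics/d6.png

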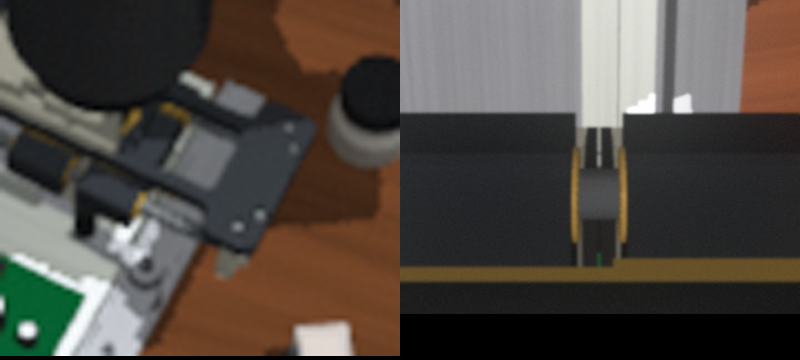

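Run:
```python
from h import *
s,c=cap('scene')
q=onplane(c,[(310+83/4.444,225+212/4.45)],.075)[:,:2]-O; X,Y=(q@EX*1e3)[0],(q@EY*1e3)[0];print(X,Y,np.degrees(np.arctan2(Y-88,X+18))%360-140)
rep()
_,d=cap('side'); cv2.imwrite('pics/d7.png',cv2.resize(d['img'][200:280,260:360],(800,640),interpolation=cv2.INTER_CUBIC)[:600])
```

```text
-20.40007920816898 52.182096910110175 126.16646607930477
t 10.75 chassis xy mm -40.6 50.4 z 0.0714 rot [-179.67   -0.75  172.29] turnunits [-0.041 -0.093 -0.014] F [-1.54 -3.05  0.1 ] Fch -1.12
```

View pics/d7.png

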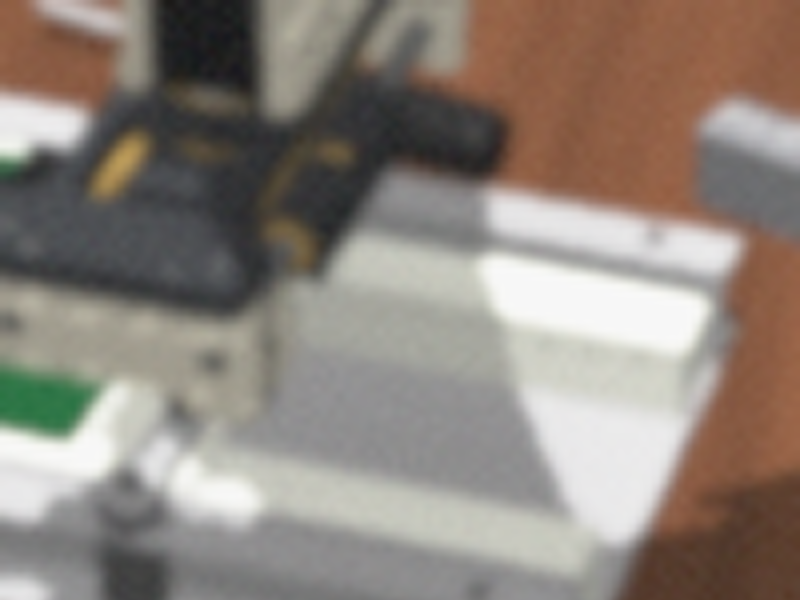

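Emit:
{"op": "apply_moves", "data": {
  "targets": [
    [[-0.1,0,-0.05],[0,-0.08,0],0],
    [[-0.1,0,0],[0,0,0],0],
    [[-0.1,0,0],[0,0,0],0]
  ]
}}

```text
time_s: 11.1
tcp_pos: [0.5811, 0.053, 0.0716]
eef_rot: [-179.5, -0.8, 172.2]
contact_force: [-20.3, 7.1, 15.1]
gripper_width: 0.0004
```

```bash
python3 dz.py d8
```

```text
t 11.2 chassis xy mm -36.8 49.6 z 0.0717 rot [-179.52   -0.86  172.17] turnunits [-0.06  -0.107 -0.029] F [-17.44   5.62  12.41] Fch -18.03
```

View pics/d8.png

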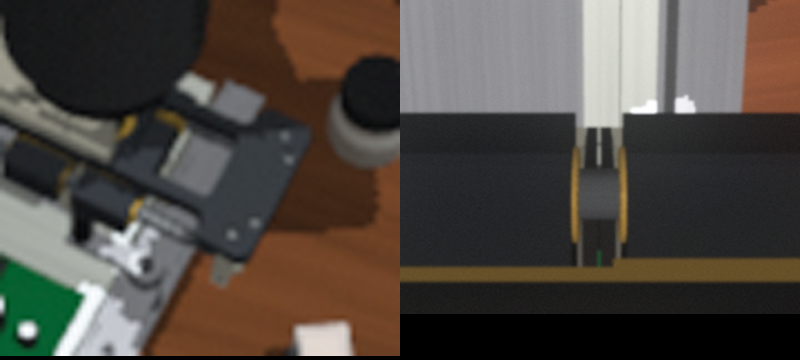

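The force rose sharply to about 18 N along +x, so the latch is at its stop. Now I'll back off, lift away and check.

Emit:
{"op": "apply_moves", "data": {
  "targets": [
    [[0.4,0,0],[0,0,0],0],
    [[0.5,0,0],[0,0,0],0],
    [[0.6,0,-0.8],[0,0,0],0],
    [[0.3,-0.9,-0.9],[0,0,0],0],
    [[0.3,-0.9,-0.9],[0,0,0],0]
  ]
}}

```text
time_s: 11.7
tcp_pos: [0.4907, -0.0, 0.1758]
eef_rot: [-179.6, -0.6, 172.6]
contact_force: [1.4, 0.5, 1.2]
gripper_width: 0.0005
```

Emit:
{"op": "apply_moves", "data": {
  "targets": [
    [[0,-0.9,-0.9],[0,0,0],0],
    [[0,-0.9,-0.3],[0,0,0],0],
    [[0,-0.9,0],[0,0,0],0],
    [[0,-0.9,0],[0,0,0],0],
    [[0,0,0],[0,0,0],0]
  ]
}}

```text
time_s: 12.2
tcp_pos: [0.4787, -0.1456, 0.237]
eef_rot: [180.0, 1.1, 172.9]
contact_force: [0.5, 1.1, -0.2]
gripper_width: 0.0003
```

```bash
python3 bz.py
python3 - <<'E'
from h import *
s,c=cap('scene','sc_end'); _,d=cap('side','si_end'); 
a=cv2.resize(c['img'][205:365,225:385],(420,420),interpolation=cv2.INTER_CUBIC); b=cv2.resize(c['img'][235:305,300:370],(380,380),interpolation=cv2.INTER_CUBIC)
o=np.zeros((420,800,3),np.uint8);o[:,:420]=a;o[:380,420:]=b; cv2.imwrite('pics/e1.png',o)
# bystander change
for n,i in(('scene0',c['img']),('side0',d['img'])):
    f=cv2.absdiff(cv2.imread('pics/%s.png'%n),i).max(2)>60; cv2.imwrite('pics/diff_%s.png'%n,f.astype(np.uint8)*255)
o=np.hstack([cv2.resize(cv2.imread('pics/diff_%s.png'%n),(400,300)) for n in('scene0','side0')]); cv2.imwrite('pics/diff.png',o)
E
```

```text
board z med mm 38.51 tilt [0.0013 0.0006] ([np.float64(108.0), np.float64(108.9)], array([-64.3,  65.8]))
t 12.25 chassis xy mm -111.8 -159.7 z 0.2371 rot [179.94   1.14 172.9 ] turnunits [0.008 0.142 0.063] F [-0.28  0.46  0.65] Fch -0.33
```

View pics/e1.png

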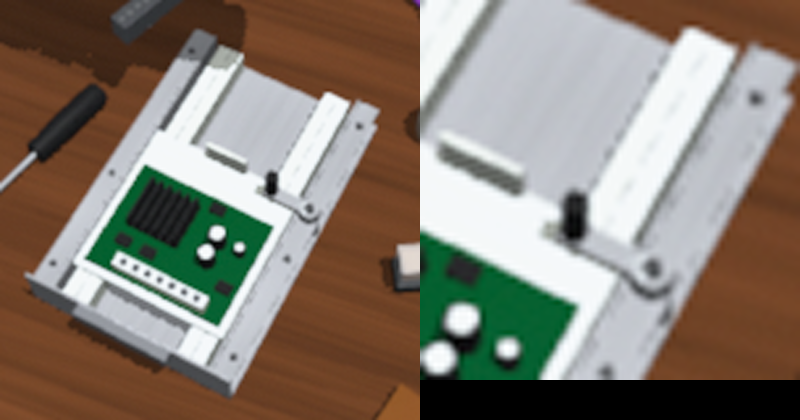

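View pics/diff.png

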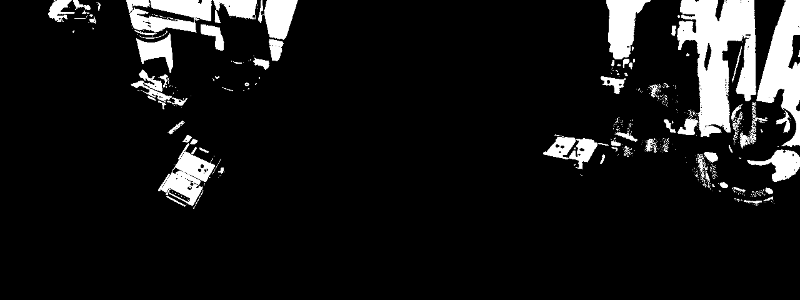

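Run:
```python
from h import *
s,c=cap('scene')
f=lambda u,v:(300+(u-420)/5.43,235+v/5.43)
A=np.r_[onplane(c,f(574,197),.075),onplane(c,f(653,270),.046),onplane(c,f(555,232),.045)][:,:2]-O
P=np.c_[A@EX,A@EY]*1e3; print(P.round(1))
for a in (P[0],P[2]):
    d=a-P[1]; print(np.hypot(*d),np.degrees(np.arctan2(d[1],d[0]))%360-140)
d=P[0]-[-18,88];print(np.degrees(np.arctan2(d[1],d[0]))%360-140); rep(); print(r.get_state()['qd'].round(2))
```

```text
[[-23.2  49.9]
 [-20.6  89.9]
 [-17.5  43.9]]
40.069142168379244 126.2660602393247
46.10133000484263 133.81144888121418
122.26898841168537
t 12.4 chassis xy mm -112.4 -157.8 z 0.236 rot [179.95   0.95 173.06] turnunits [0.007 0.119 0.082] F [0.75 0.21 0.55] Fch 0.71
[ 0.8   0.37 -0.18 -0.07 -0.23  0.11]
```

Emit:
{"op": "apply_moves", "data": {
  "targets": [
    [[-0.8,0.9,-0.1],[0,0,0],0],
    [[-0.85,0.9,0],[0,0,0],0],
    [[-0.85,0.9,0],[0,0,0],0],
    [[-0.85,0.9,0],[0,0,0],0],
    [[0,0,0],[0,0,0],0]
  ]
}}

```text
time_s: 12.9
tcp_pos: [0.6319, -0.0067, 0.2425]
eef_rot: [179.9, 1.1, 173.4]
contact_force: [-1.0, -0.2, -1.5]
gripper_width: 0.0006
```

Run:
```python
from h import *
rep(); s,w=cap('wrist','w9')
```

```text
t 12.9 chassis xy mm 21.4 -2.9 z 0.2425 rot [179.88   1.15 173.37] turnunits [0.016 0.143 0.122] F [-1.01 -0.17 -1.5 ] Fch -0.98
```

View pics/w9.png

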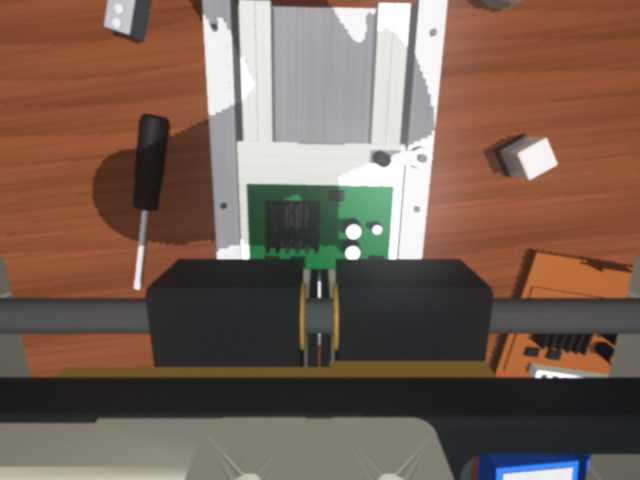

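Run:
```python
from h import *
a=cv2.imread('pics/w9.png')[120:200,350:450]
cv2.imwrite('pics/w9z.png',cv2.resize(a,(750,600),interpolation=cv2.INTER_CUBIC))
```

```text
(no output)
```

View pics/w9z.png

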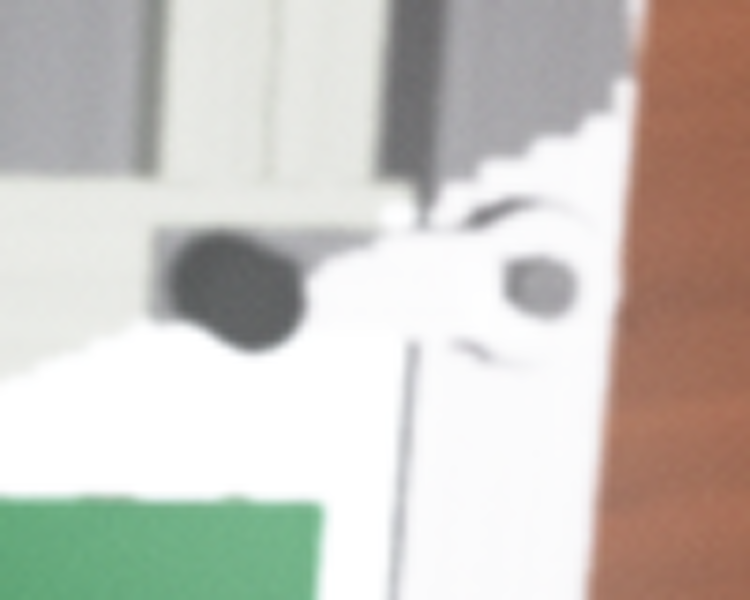

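Emit:
{"op": "apply_moves", "data": {
  "targets": [
    [[0,0,0],[0,0,0],0],
    [[0,0,0],[0,0,0],0]
  ]
}}

```text
time_s: 13.15
tcp_pos: [0.6295, -0.0059, 0.2417]
eef_rot: [179.9, 1.0, 173.5]
contact_force: [-0.6, 0.1, 0.1]
gripper_width: 0.0008
```

```bash
python3 bz.py; python3 -c "
from plant import r
print(r.close_job())"
```

```text
board z med mm 38.45 tilt [-0.0015 -0.0013] ([np.float64(108.0), np.float64(108.9)], array([-64.4,  65.8]))
t 13.2 chassis xy mm 18.9 -2.7 z 0.2418 rot [179.9    1.02 173.5 ] turnunits [0.013 0.127 0.138] F [ 0.44 -0.04  0.17] Fch 0.44
the job is handed in; nothing more can be done
None
```

I slid the board along its rails by the lip until it dropped into its notches. Then I pushed the latch round by its knob to its stop, moved the arm clear and handed the job in at about 13 s of the 48 s allowed. The hand-in gives no verdict.

- **Board:** In the depth image its plate top was at 36.7 mm with the rail tops at about 30.5 mm, which matches home (36 mm) rather than riding on the rails (43 mm). It was level to about 0.002 rad. It did not shift when I backed off, or while I closed the latch.
- **Latch:** Pushing the knob ended in a clear rise to about 20 N along the push, which I took as the stop. That reading also showed about 15 N upwards, which I did not explain.
- **Latch angle:** The scene-camera estimates disagreed, at 122°, 126° and 134°; 121.5° is needed and the stop is at 130°. A final wrist view showed the arm parallel to the board's edge to within about 3°, so I judged it closed.
- **Bystanders:** Before-and-after pictures showed changes only at the board and latch, and where the arm or its shadow was. The meter, mug, jar, relay, tray and screwdriver showed no change. The terminal block was in the arm's shadow in that comparison, but it stood upright beside the chassis in the last wrist view.

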